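# Lock the fire pot back into the jiko

### The arm

A 6-joint arm with a two-finger parallel gripper is mounted at the origin on the work surface. World frame = base frame: x ahead of the robot, y to its left, z up, the work surface at z = 0. Lengths are in m, angles in degrees, forces in N, time in s.
With the tool pointing down it reaches from about 0.4 to 0.825 m from the base axis. Payload 7 kg.
Tool frame: the origin (TCP) lies midway between the tips of the shut fingers; the grasp point (between the pads) lies hold_point_z behind it (hold_point_z is the distance from the TCP to the grasp point, in m); z points along the fingers, y is the line along which they close (so a half turn about z gives the same grasp; the last joint's range is limited). The gripper opens to 88 mm and grips with 3 to 60 N. Pads are 19 mm wide; open, the fingers measure 130 mm over their backs; the gripper's body (78 mm by 193 mm) begins 47 mm behind the grasp point.
Start: joints at [92.997, 20.546, 0.682, 0, -70.136, -16.507], TCP at [0.158, 0.656, 0.227] pointing down, gripper open.
Joint ranges: [-176.03, 176.03], [-82.01, 121.73], [-58.28, 71.71], [-173.87, 95.51], [-174.79, -0.11], [-173.66, 173.66]. Speed limits (degrees/s): [136.94, 136.94, 172.46, 180, 180, 180].

### API

Orientations are given as [roll, pitch, yaw] about the fixed x, y, z axes, in that order (R = Rz(yaw) Ry(pitch) Rx(roll)).
In Python, from plant import * gives the robot as it stands.
- The arm moves only by the tool step_arm, never from a script. Its argument "steps" is a list that holds one entry, the list of rows, each a list of 6 numbers: the shift along the tool's x, y, z scaled (see below), then the turn, a rotation vector about the tool's x, y, z scaled (see below). In form: [[[tx, ty, tz, wx, wy, wz], ...]]. A call has 1 to 20 rows; each row is the pose to reach, as a shift and turn from the pose commanded when the call began, along the tool's axes at that moment; what a row does not reach only later rows make up. The controller multiplies each number of a shift by 100 mm and each number of a turn by 0.5 rad. A row lasts 1/10 s, in which the tool goes at most 50 mm and 8.59 degrees, less where a joint would pass 70% of its speed; a pose out of reach is approached as far as the arm can. A call with a number of a shift or a turn outside -1 to 1 is refused whole. A call with a gripper value outside its range is refused whole. "jaw" is the closure in counts, from 0 (fully open) to 255 (shut), set as the call begins (left out, the last holds). The fingers move at their own pace and stop on an object; the grip force is fixed at half the most. Time passes only in rows, so rows that repeat a pose let the fingers close. It gives the time, the measured TCP pose, the force, the opening and the grip force at its end, in the units of the state.
- get_obs(): the state, without advancing time (a new reading comes with each control period).
- snapshot(name): name is "scene" or "top" or "wrist"; returns (picture, depth): 480x640x3 uint8, red, green, blue; 480x640 float32, m along the optical axis (not along the pixel's ray), 0 where there is no reading.
- calibration(name): a dict with "mtx" (3x3 intrinsics, pixels), "rvec" (rotation vector, rad) and "tvec" (3), from world to camera coordinates, as OpenCV has them. Camera axes: x right, y down, z forward; pixel columns grow to the right and rows downward; lengths in m; the calibration is good to about 2 mm. The wrist camera is an equidistant fisheye: a pixel r from the principal point sees the ray r / f radians off the axis. A picture is of the moment at which its call begins: read the wrist's pose just before it. calibration takes no time and is no camera call; for the wrist camera it gives the pose at the moment of the call.
- close_job(): hands the job in; it is judged then, once.
The state is a dict: "clock": time; "joint_pos": joint angles; "qvel": joint speeds; "tau": joint torques, N m; "tool_pos": TCP position; "orientation": TCP orientation; "force": force on the tool from outside, world axes, zero at the start; "moment": the same for the moment, N m; "opening": finger opening in m; "gripper_force": force on a finger pad.
Only numpy, scipy, OpenCV 4.12 (cv2) and the standard library are available. Lean on these libraries where they do the work, as an engineer would, in place of code of your own. Each camera call takes 0.05 s, during which the arm holds its last target. There are 200 camera calls.

### The job

Fit the loose steel fire pot back into the mouth of the jiko: find where its three lugs drop through the slots of the locking ring, press it down against the spring seat, twist it clockwise (seen from above) to the stop, then let it rise and let go, so that the lugs sit locked in their notches and the pot stands level. Leave the mug, the saucepan and the jug where they are.

Things in the scene. Friction and masses are not known exactly. Their poses are not given: they have to be found in the camera images.
- pot_center (a point): Fire pot, centre: loose upright perforated steel cup, 86 mm outside diameter, wall 70 mm high, 108 mm high over its carrying bar, 0.35 to 0.55 kg. This point lies on its axis, 54 mm above its underside. z up.
- pot_bar (a point): Middle of the pot's carrying bar, on the pot's axis 45 mm above pot_center. The steel bar spans the top along the pot's x axis: 88 mm long, 14 mm wide along y, 18 mm tall; its lower edge is 20 mm above the cup's rim, open below.
- pot_lug (a point): Middle of the lug on the pot's +x side, 52 mm from the axis, 1 mm below pot_center. Three such flat lugs stick out 120 degrees apart: 16 mm wide, 6 mm thick, tips 60 mm from the axis.
- jiko: Jiko: fixed, firm hourglass stove of dark sheet metal with a clay liner, 250 mm across the top, 160 mm high; origin on the floor on its axis, air door on its -x side. Three small pot rests near its rim reach 174 mm above the floor; two wire handles at the sides.
- jiko_mouth (a point): Centre of the mouth at the top face of the level steel locking ring (100 mm hole, 10 mm thick), 160 mm up; jiko's axes. Three slots 24 mm wide, 120 degrees apart, show as gaps in the ring. The ring sits at a new angle each time: one slot lies up to 20 degrees either side of +x, where exactly is not given. With the lugs on top of the ring pot_center is 4 mm above this point.
- jiko_seat (a point): Top of the spring seat at rest, on the jiko's axis 48 mm below jiko_mouth. The pot's underside pushes it down: 0.8 N per mm, 25 mm travel. With the lugs in the slots but not twisted the pot floats on it with pot_center within 3 mm of the height of jiko_mouth. A stop just anticlockwise of each slot blocks the wrong way.
- jiko_lockheight (a point): Where pot_center comes to rest when locked, 7 mm below jiko_mouth. To twist clockwise under the ring hold pot_center 6 to 11 mm below this point (10 to 15 N push). A notch as wide as a slot is centred 42 degrees clockwise of each slot, hard stop on its far side (lug meets it at 46 degrees); let up there, the spring lifts the lugs 5 mm into the notches.
- mug_center (a point): Bystander: white ceramic mug, 80 mm across, 90 mm high, this point at half height on its axis; stays where it is.
- saucepan_center (a point): Bystander: metal saucepan, 164 mm across, 85 mm high, black handle 150 mm long along its +x; this point at half height on its axis; stays where it is.
- jug_center (a point): Bystander: orange plastic jug with closed lid, 124 mm across, 216 mm high, this point 100 mm above its underside; stays where it is.
Things that resemble listed ones, but are neither listed nor needed, are in the scene too. Leave any green look-alike of the part that bears pot_center alone.

How it is judged (in metres and radians):
At the end, for the whole second after the job is handed in: The fire pot stands in the jiko, locked: its centre 4.5 to 9.5 mm below the mouth point (7 mm when the lugs are in the notches), within 8 mm of its axis, within 4 degrees of upright, at rest and released (z of pot_center in the frame of jiko_mouth between -0.0095 and -0.0045 m and horizontal distance between pot_center and jiko_mouth below 0.008 m and angle between pot_center's own z axis and vertical below 0.07 rad and linear speed of pot below 0.01 m/s and contact force between pot and the fingers below 0.1 N); the robot touches nothing.
It fails at once if mug is knocked or shifted by more than 30 mm (distance of mug_center from where it was at the start of the episode above 0.03 m).
It fails at once if saucepan is knocked or shifted by more than 30 mm (distance of saucepan_center from where it was at the start of the episode above 0.03 m).
It fails at once if jug is knocked or shifted by more than 30 mm (distance of jug_center from where it was at the start of the episode above 0.03 m).
It also fails if it takes over 67 s, if anything falls off the work surface, if the arm or the gripper's body presses on something with over 40 N, if the wrist force passes 120 N, or if a joint passes its speed limit or range.

## Working session

There is one attempt and no reset: what is moved stays moved. The work goes in short steps, Python scripts to look and compute and a tool call to move; the robot and the scene stay as the last step left them, time stands still between calls to the robot, and variables do not carry over. Pictures are saved under pics/ and viewed, at most 10 in all, crops included, and the job is handed in when it is done.

Besides the shell and the picture viewer there is one more tool, called after "Request:" by a JSON object that holds its "op" and its "data", one argument or row to a line. step_arm: Moves the arm, as the interface text tells. Its arguments: {"type":"object","properties":{"steps":{"type":"array","items":{"type":"array","items":{"type":"array","items":{"type":"number","minimum":-1,"maximum":1}}}},"jaw":{"type":"number"}},"required":["steps"]}

```bash
mkdir -p pics; ls; python3 - <<'E'
from plant import *
import cv2,numpy as np
for n in ("scene","top"):
    p,d=snapshot(n); cv2.imwrite(f"pics/{n}0.png",p[:,:,::-1]); np.save(f"pics/{n}0.npy",d)
    c=calibration(n); print(n,c)
o=get_obs(); print(o)
E
```

```text
pics
scene {'mtx': array([[537.41442656,   0.        , 323.12481082],
       [  0.        , 537.41442656, 225.2716898 ],
       [  0.        ,   0.        ,   1.        ]]), 'rvec': array([ 1.80223449,  1.74155671, -0.68295069]), 'tvec': array([-0.12452592, -0.32031292,  1.44804362])}
top {'mtx': array([[591.1351034 ,   0.        , 329.77851234],
       [  0.        , 591.1351034 , 237.80051523],
       [  0.        ,   0.        ,   1.        ]]), 'rvec': array([ 2.16973002, -2.20147278,  0.04426119]), 'tvec': array([0.12937194, 0.52979972, 1.39578282])}
{'clock': 0.1, 'joint_pos': array([ 9.29975246e+01,  2.05864269e+01,  6.39024495e-01, -1.80600877e-02,
       -7.01356862e+01, -1.65087482e+01]), 'qvel': array([-0.09027277, -0.12001137,  0.08722531,  0.02348344, -0.01731749,
       -0.13386172]), 'tau': array([-3.01361659e-03, -5.84163594e+01,  2.93748450e+01,  7.01551393e+00,
        1.01505843e-02, -5.04142486e-05]), 'tool_pos': array([0.15760514, 0.65589157, 0.22572558]), 'orientation': array([ 1.79915512e+02, -7.33408234e-03, -1.35173672e+01]), 'force': array([0.45681851, 0.25266065, 0.41419073]), 'moment': array([ 0.04623012, -0.00213067, -0.02825814]), 'gripper_force': 0.0, 'opening': 0.08769025813571708}
```

View pics/scene0.png

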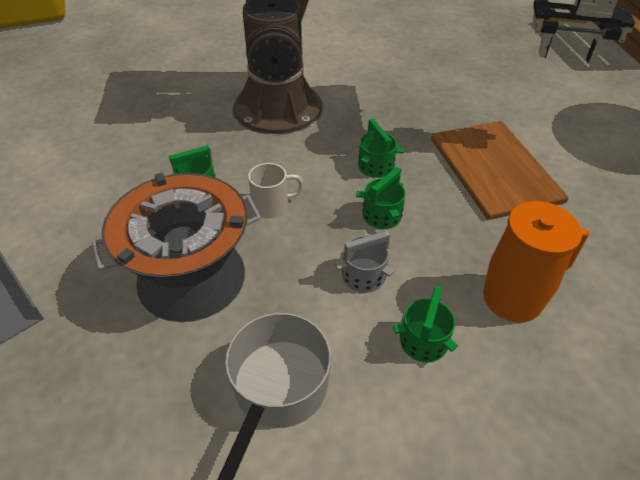

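View pics/top0.png

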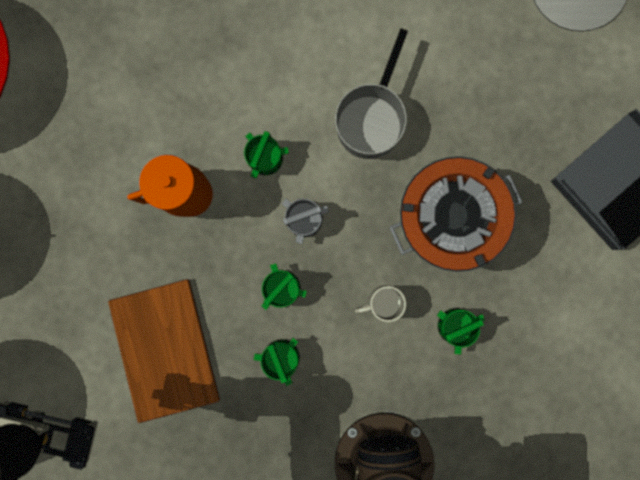

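Candidates in the top view: the grey pot at (303,217), and green look-alikes at (265,153), (281,287), (280,360) and (460,327). The grey one is the loose steel pot. The jiko is at (458,213), the mug at (388,303), the saucepan at (372,120) and the jug at (168,185). Next I'll measure and check close crops.

```bash
cat > h.py <<'E'
from plant import *
import cv2,numpy as np
def cloud(n,d,c=None):
    c=c or calibration(n); K=c["mtx"]; R=cv2.Rodrigues(np.array(c["rvec"],float))[0]; t=np.array(c["tvec"])
    v,u=np.mgrid[0:480,0:640].astype(float)
    if n=="wrist":
        x=(u-K[0,2])/K[0,0]; y=(v-K[1,2])/K[1,1]; r=np.hypot(x,y)+1e-9; s=np.tan(np.minimum(r,1.5))/r
        x,y=x*s,y*s
    else: x=(u-K[0,2])/K[0,0]; y=(v-K[1,2])/K[1,1]
    P=np.stack([x*d,y*d,d],-1)
    return (P-t)@R
def circ(P):
    A=np.c_[2*P[:,:2],np.ones(len(P))]; s=np.linalg.lstsq(A,(P[:,:2]**2).sum(1),rcond=None)[0]
    return s[0],s[1],np.sqrt(s[2]+s[0]**2+s[1]**2)
E
python3 - <<'E'
from h import *
p=cv2.imread("pics/top0.png"); 
a=cv2.resize(p[150:280,395:525],(520,520),interpolation=2); b=cv2.resize(p[180:255,265:340],(280,280),interpolation=2)
o=np.zeros((520,800,3),np.uint8); o[:,:520]=a; o[:280,520:]=b; cv2.imwrite("pics/crop1.png",o)
for n in("top","scene"):
    p=cv2.imread(f"pics/{n}0.png"); d=np.load(f"pics/{n}0.npy"); X=cloud(n,d); hsv=cv2.cvtColor(p,cv2.COLOR_BGR2HSV)
    m=(hsv[...,0]<15)&(hsv[...,1]>150)&(hsv[...,2]>80)&(abs(X[...,2]-.16)<.02)&(d>0)
    roi=np.zeros_like(m); 
    if n=="top": roi[150:280,395:525]=1
    else: roi[160:290,90:260]=1
    m&=roi; P=X[m]; print(n,"rim z",np.median(P[:,2]),len(P))
    k=cv2.convexHull(np.argwhere(m)[:,::-1].astype(np.int32))[:,0]
    print(" hull circle",circ(X[k[:,1],k[:,0]]))
    g=hsv[...,1]<70
    roi[:]=0
    if n=="top": roi[180:255,265:340]=1
    else: roi[220:300,330:400]=1
    q=roi&g&(d>0)&(X[...,2]>.015)
    z=X[q]; bar=z[(z[:,2]>.092)&(z[:,2]<.125)]; print(" bar n",len(bar),"mean",bar.mean(0),"max",bar.max(0),"zpct",np.percentile(bar[:,2],[5,50,95]))
    (cx,cy),s,ang=cv2.minAreaRect((bar[:,:2]*1000).astype(np.float32)); print(" rect",cx,cy,s,ang)
    rim=z[(z[:,2]>.062)&(z[:,2]<.075)]; h=cv2.convexHull((rim[:,:2]*1000).astype(np.float32))[:,0]; print(" rim circ",circ(h))
    lug=z[(z[:,2]>.045)&(z[:,2]<.062)]; c=bar[:,:2].mean(0); e=lug[:,:2]-c; r=np.hypot(*e.T); l=e[r>.047]; print(" lug angs",np.histogram(np.degrees(np.arctan2(l[:,1],l[:,0])),36,(-180,180))[0])
E
```

```text
top rim z 0.15962963349962944 4648
 hull circle (np.float64(0.5720677667097297), np.float64(-0.1550867915673131), np.float64(0.11995289860379099))
 bar n 261 mean [0.57867945 0.18230228 0.1069753 ] max [0.59812612 0.22480507 0.11540842] zpct [0.1009743  0.10755191 0.11178539]
 rect 579.140869140625 183.1832275390625 (14.707768440246582, 87.24513244628906) 19.335966110229492
 rim circ (np.float64(577.8699382560052), np.float64(185.3241937198684), np.float64(44.71288353451315))
 lug angs [ 0  0  0  0  0  0  0  0  0  0 19 17  0  0  0  0  0  0  0  0  0  0 23 18
  0  0  0  0  0  0  0  0  0  2 20 14]
scene rim z 0.158699004207999 5061
 hull circle (np.float64(0.5729316704220591), np.float64(-0.15521983326730654), np.float64(0.11952655044487412))
 bar n 476 mean [0.58351859 0.18202187 0.10329998] max [0.60134929 0.22543323 0.11046603] zpct [0.09427017 0.10528028 0.10842377]
 rect 580.7657470703125 182.46971130371094 (17.205886840820312, 88.41486358642578) 17.863595962524414
 rim circ (np.float64(580.8022901244746), np.float64(182.38963183536976), np.float64(42.73050148007319))
 lug angs [ 0  0  0  0  0  0  0  0  0  7 25 23  0  0  0  0  0  0  0  0  0  0 26 29
  2  0  0  0  0  0  0  1  0  0  5  7]
```

View pics/crop1.png

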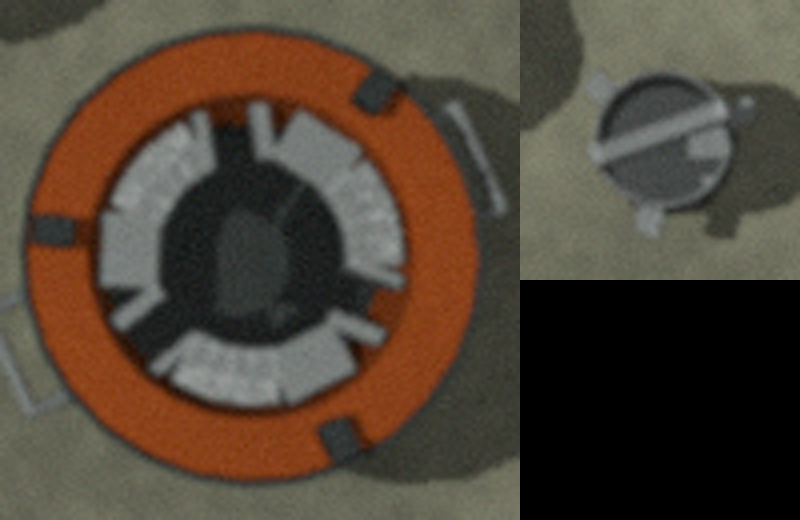

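The crop confirms the grey pot: bare steel, carrying bar running left-low to right-high, lugs at lower, left-upper and right. The ring's gaps show near crop (235,145), (150,330) and (370,290). Next I'll measure the slot angles and the first move.

```bash
python3 - <<'E'
from h import *
import plant; print([ (k,v) for k,v in vars(plant).items() if isinstance(v,(int,float,str)) and not k.startswith('__')])
C=np.array([.5725,-.155])
for n in("top","scene"):
    p=cv2.imread(f"pics/{n}0.png"); g=cv2.cvtColor(p,cv2.COLOR_BGR2GRAY).astype(np.float32); c=calibration(n)
    d=np.load(f"pics/{n}0.npy"); X=cloud(n,d); 
    th=np.radians(np.arange(-180,180,4.))
    out=[];oz=[]
    for r in (.054,.058,.062):
        W=np.c_[C[0]+r*np.cos(th),C[1]+r*np.sin(th),0*th+.16]
        uv=cv2.projectPoints(W,c["rvec"],c["tvec"],c["mtx"],None)[0][:,0].astype(np.float32)
        out.append(cv2.remap(g,uv[:,0],uv[:,1],1)[:,0]); oz.append(X[uv[:,1].round().astype(int),uv[:,0].round().astype(int),2])
    print(n); print(np.c_[np.degrees(th),np.array(out).T,np.array(oz).T*1000].astype(int).tolist())
    for nm,(u,v) in {"jug":(168,185),"mug":(388,303),"pan":(372,120)}.items():
        if n=="top": print(nm,X[v,u])
E
```

```text
[('hold_point_z', 0.0188)]
top
[[-180, 133, 133, 125, 161, 154, 159], [-176, 125, 125, 127, 157, 159, 158], [-172, 131, 130, 130, 163, 161, 160], [-168, 123, 130, 126, 161, 160, 155], [-164, 118, 121, 125, 164, 159, 156], [-160, 119, 120, 120, 158, 161, 161], [-156, 119, 122, 121, 160, 160, 161], [-152, 116, 125, 123, 157, 157, 158], [-148, 118, 122, 125, 158, 157, 162], [-144, 114, 124, 124, 159, 159, 157], [-140, 108, 124, 122, 163, 160, 161], [-136, 98, 120, 106, 160, 159, 157], [-132, 103, 114, 98, 162, 159, 158], [-128, 105, 117, 122, 159, 156, 161], [-124, 64, 74, 89, 0, 5, 159], [-119, 33, 29, 37, 5, 3, 80], [-116, 29, 32, 38, 6, 5, 70], [-112, 26, 31, 39, 1, 9, 78], [-108, 28, 32, 42, 8, 74, 84], [-104, 44, 47, 58, 3, 138, 82], [-100, 86, 101, 110, 160, 159, 160], [-96, 127, 125, 123, 163, 159, 159], [-92, 127, 122, 120, 162, 166, 157], [-88, 120, 117, 124, 160, 161, 158], [-84, 127, 123, 130, 162, 157, 161], [-80, 122, 122, 122, 160, 158, 159], [-76, 128, 125, 122, 163, 161, 161], [-72, 130, 127, 128, 160, 159, 161], [-68, 124, 123, 117, 158, 161, 156], [-64, 129, 123, 126, 
[... 4802 characters left out ...]
158, 157, 160], [104, 138, 135, 119, 159, 158, 157], [108, 130, 134, 126, 160, 159, 156], [112, 120, 130, 135, 160, 158, 157], [116, 68, 82, 109, 99, 103, 128], [119, 83, 83, 84, 140, 140, 139], [124, 86, 87, 86, 145, 143, 143], [128, 85, 86, 86, 149, 147, 148], [132, 87, 87, 87, 152, 151, 152], [136, 86, 87, 90, 155, 158, 157], [140, 122, 128, 132, 157, 159, 157], [144, 149, 142, 142, 158, 158, 157], [148, 141, 136, 136, 158, 158, 156], [152, 136, 135, 134, 159, 157, 158], [156, 162, 159, 151, 156, 156, 156], [160, 139, 137, 136, 157, 160, 158], [164, 142, 133, 135, 157, 158, 158], [168, 145, 144, 136, 159, 158, 157], [172, 134, 134, 138, 156, 160, 157], [176, 142, 142, 138, 158, 157, 159]]
```

Slots are centred at about 8°, 128° and −112° (±1°). The bar centre is (0.580, 0.1825, 0.099) with the bar at −71.5°. The heights and sizes agree with the description. The first move is towards the pot.

Request:
{"op": "step_arm", "data": {
  "steps": [
    [[0.29,0.2,0,0,0,0],[0.58,0.4,0,0,0,0],[0.87,0.6,0,0,0,0]]
  ],
  "jaw": 0
}}

```text
clock: 0.4
tool_pos: [0.2287, 0.5765, 0.2258]
orientation: [179.9, -0.0, -13.5]
force: [0.4, -0.5, -0.5]
opening: 0.0875
gripper_force: 0.0
```

Request:
{"op": "step_arm", "data": {
  "steps": [
    [[0.29,0.2,0,0,0,0],[0.58,0.4,0,0,0,0],[0.87,0.6,0,0,0,0]]
  ]
}}

```text
clock: 0.7
tool_pos: [0.2995, 0.4976, 0.2262]
orientation: [180.0, 0.0, -13.5]
force: [0.5, 0.4, -0.2]
opening: 0.0877
gripper_force: 0.0
```

Request:
{"op": "step_arm", "data": {
  "steps": [
    [[0.29,0.2,0,0,0,0],[0.58,0.4,0,0,0,0],[0.87,0.6,0,0,0,0]]
  ]
}}

```text
clock: 1.0
tool_pos: [0.37, 0.419, 0.2263]
orientation: [180.0, 0.0, -13.5]
force: [0.4, 0.2, -0.4]
opening: 0.0877
gripper_force: 0.0
```

Request:
{"op": "step_arm", "data": {
  "steps": [
    [[0.29,0.2,0,0,0,0],[0.58,0.4,0,0,0,0],[0.87,0.6,0,0,0,0]]
  ]
}}

```text
clock: 1.3
tool_pos: [0.4406, 0.3403, 0.2263]
orientation: [180.0, 0.0, -13.5]
force: [0.3, 0.4, -0.6]
opening: 0.0877
gripper_force: 0.0
```

Request:
{"op": "step_arm", "data": {
  "steps": [
    [[0.29,0.2,0,0,0,0],[0.58,0.4,0,0,0,0],[0.87,0.6,0,0,0,0],[0.87,0.6,0,0,0,0]]
  ]
}}

```text
clock: 1.7
tool_pos: [0.5122, 0.2601, 0.226]
orientation: [179.9, 0.0, -13.7]
force: [-0.7, -0.1, 0.3]
opening: 0.0876
gripper_force: 0.0
```

Request:
{"op": "step_arm", "data": {
  "steps": [
    [[0.28,0.2,0,0,0,0.28],[0.56,0.4,0,0,0,0.56],[0.84,0.6,0,0,0,0.84],[0.84,0.6,0,0,0,1.0]]
  ]
}}

```text
clock: 2.1
tool_pos: [0.5796, 0.1826, 0.2258]
orientation: [179.9, -0.0, -42.6]
force: [0.3, 0.6, -0.6]
opening: 0.0875
gripper_force: 0.0
```

Request:
{"op": "step_arm", "data": {
  "steps": [
    [[0,0,0,0,0,0.28],[0,0,0,0,0,0.56],[0,0,0,0,0,0.84],[0,0,0,0,0,1.0],[0,0,0,0,0,1.0]]
  ]
}}

```text
clock: 2.6
tool_pos: [0.5779, 0.1852, 0.2262]
orientation: [180.0, -0.0, -70.9]
force: [0.5, 0.5, -1.3]
opening: 0.0875
gripper_force: 0.0
```

```bash
cat > potw.py <<'E'
from h import *
import sys
n=sys.argv[1]
o=get_obs(); c=calibration("wrist"); p,d=snapshot("wrist"); b=p[:,:,::-1].copy(); cv2.imwrite(f"pics/{n}.png",b); np.save(f"pics/{n}.npy",d)
print(o["tool_pos"],o["orientation"],o["joint_pos"],c["mtx"][0,0])
X=cloud("wrist",d,c); np.save(f"pics/{n}_X.npy",X)
E
cat > a.py <<'E'
E
python3 potw.py w1; python3 - <<'E'
from h import *
p=cv2.imread("pics/w1.png"); X=np.load("pics/w1_X.npy"); d=np.load("pics/w1.npy"); s=cv2.cvtColor(p,cv2.COLOR_BGR2HSV)[...,1]
q=(d>0)&(np.hypot(X[...,0]-.58,X[...,1]-.1825)<.058)
z=X[q&(abs(X[...,2]-.107)<.008)]; print(len(z),z.mean(0) if len(z) else 0,cv2.minAreaRect((z[:,:2]*1000).astype(np.float32)))
z=X[q&(abs(X[...,2]-.070)<.004)]; h=cv2.convexHull((z[:,:2]*1000).astype(np.float32))[:,0]; print(circ(h))
E
```

```text
[0.57788319 0.1852374  0.2262128 ] [ 1.79961445e+02 -5.51695984e-05 -7.08602401e+01] [ 3.61904362e+01  1.42235684e+01 -8.31043440e+00 -1.21790064e-02
 -6.75028739e+01 -1.70460125e+01] 371.64829954431775
1993 [0.58020485 0.17849744 0.10698936] ((579.72216796875, 180.23016357421875), (13.777946472167969, 87.17717742919922), 19.567747116088867)
(np.float64(579.6546654466034), np.float64(180.61668935480657), np.float64(42.70755794466545))
```

View pics/w1.png

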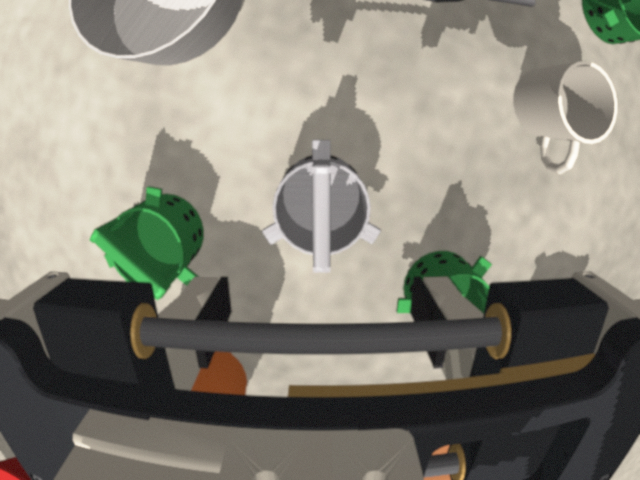

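The wrist view shows the grey pot's bar at (322,215), aligned with the tool x axis. The green pots stand clear to either side. The measured pot is at (0.580, 0.1805), within 2 mm of the other cameras, so I'll descend.

Request:
{"op": "step_arm", "data": {
  "steps": [
    [[0.05,0,0.35,0,0,0],[0.05,0,0.7,0,0,0],[0.05,0,1.0,0,0,0]]
  ]
}}

```text
clock: 2.95
tool_pos: [0.5793, 0.1802, 0.1251]
orientation: [180.0, 0.0, -70.7]
force: [0.4, 0.8, 0.4]
opening: 0.0874
gripper_force: 0.0
```

Request:
{"op": "step_arm", "data": {
  "steps": [
    [[0,0,0.25,0,0,0],[0,0,0.46,0,0,0],[0,0,0.46,0,0,0],[0,0,0.46,0,0,0]]
  ]
}}

```text
clock: 3.35
tool_pos: [0.58, 0.1804, 0.0808]
orientation: [180.0, -0.0, -70.7]
force: [0.9, 0.7, 0.9]
opening: 0.0877
gripper_force: 0.0
```

Request:
{"op": "step_arm", "data": {
  "steps": [
    [[0,0,0,0,0,0],[0,0,0,0,0,0],[0,0,0,0,0,0],[0,0,0,0,0,0],[0,0,0,0,0,0],[0,0,0,0,0,0],[0,0,0,0,0,0],[0,0,0,0,0,0],[0,0,0,0,0,0],[0,0,0,0,0,0]]
  ],
  "jaw": 255
}}

```text
clock: 4.35
tool_pos: [0.5796, 0.1802, 0.0805]
orientation: [180.0, -0.0, -70.8]
force: [-2.2, -0.8, -2.7]
opening: 0.0142
gripper_force: 30.0
```

Request:
{"op": "step_arm", "data": {
  "steps": [
    [[0,0,-0.2,0,0,0],[0,0,-0.5,0,0,0],[0,0,-0.8,0,0,0],[0,0,-1.0,0,0,0]]
  ]
}}

```text
clock: 4.75
tool_pos: [0.5798, 0.1803, 0.1818]
orientation: [-180.0, 0.0, -70.8]
force: [-0.1, -0.3, -4.9]
opening: 0.0137
gripper_force: 30.0
```

Request:
{"op": "step_arm", "data": {
  "steps": [
    [[0,0,-0.3,0,0,0],[0,0,-0.6,0,0,0],[0,0,-0.9,0,0,0],[0,0,-1.0,0,0,0],[0,0,-1.0,0,0,0]]
  ]
}}

```text
clock: 5.25
tool_pos: [0.58, 0.1806, 0.281]
orientation: [-179.9, 0.0, -70.8]
force: [0.5, 0.3, -6.1]
opening: 0.0136
gripper_force: 30.0
```

Request:
{"op": "step_arm", "data": {
  "steps": [
    [[0.2,0.07,0,0,0,0],[0.4,0.15,0,0,0,0],[0.6,0.22,0,0,0,0],[0.79,0.29,0,0,0,0]]
  ]
}}

```text
clock: 5.65
tool_pos: [0.5771, 0.0952, 0.2775]
orientation: [179.7, 0.0, -70.8]
force: [0.3, 0.1, -4.5]
opening: 0.0136
gripper_force: 30.0
```

Request:
{"op": "step_arm", "data": {
  "steps": [
    [[0.2,0.07,0,0,0,0],[0.4,0.15,0,0,0,0],[0.6,0.22,0,0,0,0],[0.79,0.29,0,0,0,0]]
  ]
}}

```text
clock: 6.05
tool_pos: [0.5757, 0.0111, 0.2775]
orientation: [179.8, 0.1, -70.8]
force: [-0.1, -0.4, -4.9]
opening: 0.0141
gripper_force: 30.0
```

```bash
python3 potw.py w2; python3 - <<'E'
from h import *
p=cv2.imread("pics/w2.png"); X=np.load("pics/w2_X.npy"); d=np.load("pics/w2.npy"); hsv=cv2.cvtColor(p,cv2.COLOR_BGR2HSV)
q=(d>0)&(np.hypot(X[...,0]-.5725,X[...,1]+.155)<.13)&(abs(X[...,2]-.16)<.01)
o=q&(hsv[...,0]<15)&(hsv[...,1]>150); z=X[o]; print(len(z))
h=cv2.convexHull((z[:,:2]*1000).astype(np.float32))[:,0]; print("rim",circ(h))
k=q&(hsv[...,1]<90); z=X[k]; r=np.hypot(z[:,0]-.5725,z[:,1]+.155); z=z[(r>.052)&(r<.062)]
print(np.histogram(np.degrees(np.arctan2(z[:,1]+.155,z[:,0]-.5725)),180,(-180,180))[0].tolist())
E
```

```text
[0.57571811 0.011092   0.27753938] [ 1.79758878e+02  5.78419936e-02 -7.08263476e+01] [ 2.05158141e+01  9.71600532e+00 -7.34064721e+00 -6.63091692e-02
 -7.31830589e+01 -1.32272302e+00] 371.64829954431775
1680
rim (np.float64(563.5017732510657), np.float64(-149.74754331982717), np.float64(109.86204777180852))
[30, 28, 30, 31, 24, 28, 28, 27, 26, 27, 24, 28, 27, 32, 25, 28, 24, 29, 29, 28, 27, 34, 33, 28, 14, 7, 2, 0, 0, 0, 0, 0, 0, 0, 0, 0, 0, 0, 0, 0, 0, 0, 0, 0, 0, 0, 0, 0, 0, 0, 0, 0, 0, 0, 0, 0, 0, 0, 0, 0, 0, 0, 0, 0, 0, 0, 0, 0, 0, 0, 0, 0, 0, 0, 0, 0, 0, 0, 0, 0, 0, 0, 0, 0, 0, 0, 0, 0, 0, 0, 0, 0, 0, 0, 0, 0, 0, 0, 0, 31, 31, 32, 35, 38, 33, 34, 38, 33, 36, 37, 32, 37, 36, 36, 36, 36, 39, 32, 38, 34, 38, 36, 39, 33, 36, 35, 36, 36, 36, 35, 35, 36, 37, 35, 38, 35, 36, 34, 40, 31, 39, 34, 32, 29, 39, 34, 33, 30, 7, 0, 0, 0, 0, 0, 0, 0, 0, 0, 0, 24, 53, 31, 34, 32, 32, 30, 32, 28, 31, 31, 30, 32, 30, 31, 31, 27, 29, 28, 31, 27]
```

View pics/w2.png

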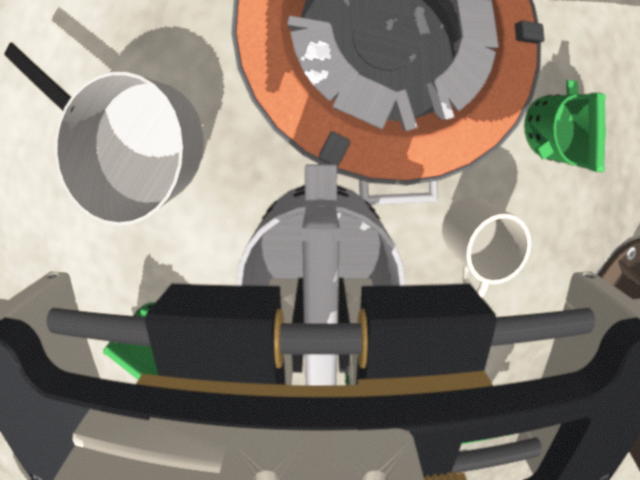

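The view shows the slot between the stops at (425,110), whose edges agree with 128°/8°. The pot hangs straight in the grip at (320,250). Now I'll move over the mouth and turn to −112°.

Request:
{"op": "step_arm", "data": {
  "steps": [
    [[0.2,0.07,0,0,0,0],[0.4,0.15,0,0,0,0],[0.6,0.22,0,0,0,0],[0.79,0.29,0,0,0,0]]
  ]
}}

```text
clock: 6.5
tool_pos: [0.5744, -0.0727, 0.2777]
orientation: [179.8, 0.1, -70.8]
force: [0.2, -1.0, -4.4]
opening: 0.0134
gripper_force: 30.0
```

Request:
{"op": "step_arm", "data": {
  "steps": [
    [[0.2,0.07,0,0,0,0.18],[0.4,0.15,0,0,0,0.36],[0.6,0.22,0,0,0,0.54],[0.79,0.29,0,0,0,0.72]]
  ]
}}

```text
clock: 6.9
tool_pos: [0.5731, -0.1568, 0.2776]
orientation: [179.8, 0.0, -91.7]
force: [-0.2, 0.5, -4.8]
opening: 0.0138
gripper_force: 30.0
```

Request:
{"op": "step_arm", "data": {
  "steps": [
    [[0,0,0,0,0,0.2],[0,0,0,0,0,0.4],[0,0,0,0,0,0.6],[0,0,0,0,0,0.72],[0,0,0,0,0,0.72],[0,0,0,0,0,0.72]]
  ]
}}

```text
clock: 7.5
tool_pos: [0.5736, -0.156, 0.2788]
orientation: [179.8, -0.0, -112.0]
force: [-0.5, 0.6, -4.4]
opening: 0.0133
gripper_force: 30.0
```

```bash
python3 - <<'E'
from h import *
o=get_obs(); print(o["tool_pos"],o["orientation"],o["joint_pos"],o["force"],o["moment"])
p,d=snapshot("top"); b=p[:,:,::-1]; s,ds=snapshot("scene"); s=s[:,:,::-1]
out=np.hstack([cv2.resize(b[150:280,395:525],(400,400),interpolation=2),cv2.resize(s[80:290,70:280],(400,400),interpolation=2)]); cv2.imwrite("pics/c2.png",out)
X=cloud("scene",ds); q=(ds>0)&(np.hypot(X[...,0]-o["tool_pos"][0],X[...,1]-o["tool_pos"][1])<.07)
z=X[q]; e=z[:,:2]-o["tool_pos"][:2]; r=np.hypot(*e.T); pc=o["tool_pos"][2]-.0262
k=(r>.047)&(abs(z[:,2]-pc)<.012); print(k.sum(),np.histogram(np.degrees(np.arctan2(e[k,1],e[k,0])),72,(-180,180))[0].tolist())
E
```

```text
[ 0.57359126 -0.15604409  0.27875529] [ 1.79848583e+02 -3.78804354e-02 -1.11955561e+02] [ 3.58396127e+00  1.14297437e+01 -5.05748206e+00 -3.24102174e-02
 -7.36657303e+01 -2.55304154e+01] [-0.45637749  0.58137359 -4.3927394 ] [ 0.07063304 -0.06478004 -0.02756561]
194 [0, 0, 0, 0, 0, 0, 0, 0, 0, 0, 0, 0, 0, 0, 2, 8, 0, 0, 0, 0, 0, 0, 0, 0, 0, 0, 0, 0, 0, 0, 0, 0, 0, 0, 0, 0, 15, 29, 28, 24, 2, 1, 2, 2, 1, 6, 1, 1, 1, 0, 0, 0, 0, 0, 0, 0, 0, 0, 1, 30, 16, 17, 7, 0, 0, 0, 0, 0, 0, 0, 0, 0]
```

View pics/c2.png

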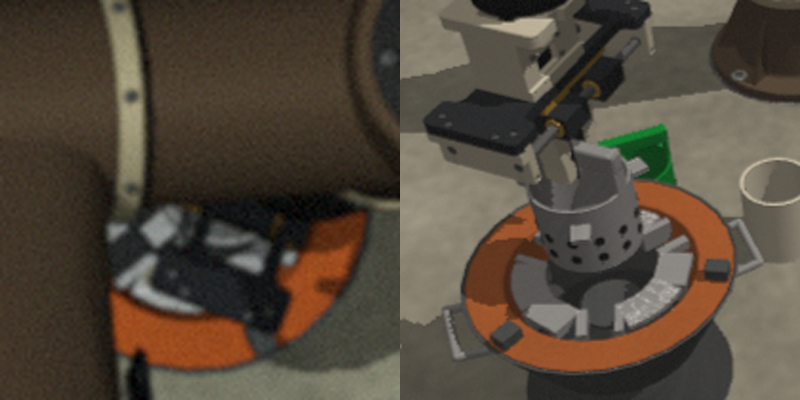

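In the scene crop the pot hangs over the mouth, with its near lug at (580,233) above the front slot at (595,320). I'll lower it to just above the ring and then feel my way in.

Request:
{"op": "step_arm", "data": {
  "steps": [
    [[0,0.01,0.25,0,0,0],[0,0.01,0.5,0,0,0],[0,0.01,0.7,0,0,0],[0,0.01,0.82,0,0,0],[0,0.01,0.82,0,0,0],[0,0.01,0.82,0,0,0]]
  ]
}}

```text
clock: 8.2
tool_pos: [0.5738, -0.156, 0.1992]
orientation: [-180.0, -0.0, -112.0]
force: [1.1, -1.2, -3.9]
opening: 0.014
gripper_force: 30.0
```

Request:
{"op": "step_arm", "data": {
  "steps": [
    [[0,0,0.02,0,0,0],[0,0,0.04,0,0,0],[0,0,0.06,0,0,0],[0,0,0.08,0,0,0],[0,0,0.08,0,0,0],[0,0,0.08,0,0,0]]
  ]
}}

```text
clock: 8.8
tool_pos: [0.5734, -0.1559, 0.1907]
orientation: [-180.0, 0.0, -112.1]
force: [-0.3, 0.2, -4.4]
opening: 0.0133
gripper_force: 30.0
```

Request:
{"op": "step_arm", "data": {
  "steps": [
    [[0,0,0.02,0,0,0],[0,0,0.04,0,0,0],[0,0,0.06,0,0,0],[0,0,0.06,0,0,0]]
  ]
}}

```text
clock: 9.2
tool_pos: [0.5736, -0.1559, 0.1848]
orientation: [-180.0, 0.0, -112.0]
force: [-0.8, 1.0, 1.1]
opening: 0.0134
gripper_force: 30.0
```

The force rise of 5.5 N at 1.4 mm below mouth height matches the spring alone, so the lugs are in the slots. I'll press down next.

Request:
{"op": "step_arm", "data": {
  "steps": [
    [[0,0,0.03,0,0,0],[0,0,0.06,0,0,0],[0,0,0.09,0,0,0],[0,0,0.12,0,0,0],[0,0,0.14,0,0,0],[0,0,0.14,0,0,0],[0,0,0.14,0,0,0]]
  ]
}}

```text
clock: 9.9
tool_pos: [0.5738, -0.1561, 0.1719]
orientation: [-179.9, 0.0, -112.0]
force: [-2.4, 2.2, 10.5]
opening: 0.0133
gripper_force: 30.0
```

Request:
{"op": "step_arm", "data": {
  "steps": [
    [[0,0,0.01,0,0,0.1],[0,0,0.01,0,0,0.2],[0,0,0.01,0,0,0.3],[0,0,0.01,0,0,0.4],[0,0,0.01,0,0,0.5],[0,0,0.01,0,0,0.6],[0,0,0.01,0,0,0.7],[0,0,0.01,0,0,0.7]]
  ]
}}

```text
clock: 10.7
tool_pos: [0.575, -0.1566, 0.1717]
orientation: [-179.8, 0.1, -132.1]
force: [-0.1, -1.1, 11.7]
opening: 0.0135
gripper_force: 30.0
```

```bash
python3 -c "
from plant import *
o=get_obs(); print(o['force'],o['moment'],o['tool_pos'],o['orientation'])"
```

```text
[-0.09346599 -1.05497806 11.72260376] [-0.09668145  0.31417718  0.125079  ] [ 0.57501779 -0.15664347  0.1717195 ] [-1.79758410e+02  8.82755870e-02 -1.32148809e+02]
```

Request:
{"op": "step_arm", "data": {
  "steps": [
    [[0,0,0,0,0,0.1],[0,0,0,0,0,0.2],[0,0,0,0,0,0.3],[0,0,0,0,0,0.4],[0,0,0,0,0,0.5],[0,0,0,0,0,0.6],[0,0,0,0,0,0.7],[0,0,0,0,0,0.75],[0,0,0,0,0,0.75]]
  ]
}}

```text
clock: 11.6
tool_pos: [0.5752, -0.1567, 0.1718]
orientation: [-179.8, 0.2, -153.6]
force: [-0.7, -1.3, 10.8]
opening: 0.0134
gripper_force: 30.0
```

```bash
python3 -c "
from plant import *
o=get_obs(); print(o['force'],o['moment'],o['tool_pos'],o['orientation'])"
```

```text
[-0.71094173 -1.30667647 10.84093759] [-0.24640432  0.06965695  0.16459379] [ 0.57519228 -0.15672626  0.17179623] [-179.79225668    0.18578957 -153.58518037]
```

Request:
{"op": "step_arm", "data": {
  "steps": [
    [[0,0,0,0,0,0.04],[0,0,0,0,0,0.08],[0,0,0,0,0,0.12],[0,0,0,0,0,0.12]]
  ]
}}

```text
clock: 12.0
tool_pos: [0.5745, -0.1566, 0.1717]
orientation: [-179.8, 0.1, -157.0]
force: [-2.8, 0.2, 11.9]
opening: 0.014
gripper_force: 30.7
```

```bash
python3 -c "
from plant import *
o=get_obs(); print(o['force'],o['moment'],o['tool_pos'],o['orientation'])"
```

```text
[-2.78696284  0.24116901 11.89759392] [0.14599155 0.87769424 0.67626795] [ 0.57449397 -0.15661956  0.17171803] [-1.79835348e+02  1.30151960e-01 -1.56962122e+02]
```

The moment jumped to 0.68 N m at 45°, which is the stop. I'll back off 2° and let the pot rise.

Request:
{"op": "step_arm", "data": {
  "steps": [
    [[0,0,0,0,0,-0.07],[0,0,-0.02,0,0,-0.07],[0,0,-0.04,0,0,-0.07],[0,0,-0.06,0,0,-0.07],[0,0,-0.07,0,0,-0.07],[0,0,-0.07,0,0,-0.07]]
  ]
}}

```text
clock: 12.6
tool_pos: [0.5746, -0.1566, 0.1779]
orientation: [-179.9, 0.1, -155.0]
force: [0.1, -1.3, 6.0]
opening: 0.014
gripper_force: 30.0
```

```bash
python3 -c "
from plant import *
o=get_obs(); print(o['force'],o['moment'],o['tool_pos'],o['orientation'])"
```

```text
[ 0.06036917 -1.33321246  6.04635108] [-0.35179958 -0.20843256  0.04488056] [ 0.57462703 -0.15656929  0.17791883] [-1.79857138e+02  1.31405665e-01 -1.54995538e+02]
```

Request:
{"op": "step_arm", "data": {
  "steps": [
    [[0,0,-0.01,0,0,0],[0,0,-0.01,0,0,0],[0,0,-0.01,0,0,0]]
  ]
}}

```text
clock: 12.9
tool_pos: [0.5746, -0.1565, 0.1787]
orientation: [-179.9, 0.1, -155.0]
force: [1.4, -1.4, 5.5]
opening: 0.0138
gripper_force: 30.0
```

Request:
{"op": "step_arm", "data": {
  "steps": [
    [[0,0,0,0,0,0],[0,0,0,0,0,0],[0,0,0,0,0,0],[0,0,0,0,0,0],[0,0,0,0,0,0],[0,0,0,0,0,0],[0,0,0,0,0,0]]
  ],
  "jaw": 130
}}

```text
clock: 13.6
tool_pos: [0.5733, -0.1559, 0.1775]
orientation: [180.0, -0.0, -155.0]
force: [-0.2, -0.5, -0.6]
opening: 0.0433
gripper_force: 0.0
```

Request:
{"op": "step_arm", "data": {
  "steps": [
    [[0,0,-0.1,0,0,0],[0,0,-0.3,0,0,0],[0,0,-0.6,0,0,0],[0,0,-1.0,0,0,0],[0,0,-1.0,0,0,0]]
  ]
}}

```text
clock: 14.1
tool_pos: [0.5759, -0.1566, 0.2846]
orientation: [-179.7, 0.5, -155.0]
force: [0.2, 0.8, 0.0]
opening: 0.0432
gripper_force: 0.0
```

Request:
{"op": "step_arm", "data": {
  "steps": [
    [[-0.4,0,0,0,0,0],[-0.8,0,0,0,0,0],[-0.8,0,0,0,0,0],[-0.8,0,0,0,0,0]]
  ]
}}

```text
clock: 14.5
tool_pos: [0.6462, -0.1217, 0.2772]
orientation: [180.0, -0.0, -155.0]
force: [0.1, -0.4, -0.4]
opening: 0.0429
gripper_force: 0.0
```

```bash
python3 potw.py w3; python3 - <<'E'
from h import *
s,ds=snapshot("scene"); cv2.imwrite("pics/c3.png",np.hstack([cv2.resize(s[80:290,70:280,::-1],(400,400),interpolation=2),cv2.resize(cv2.imread("pics/w3.png"),(400,400))]))
for X,d in((cloud("scene",ds),ds),(np.load("pics/w3_X.npy"),np.load("pics/w3.npy"))):
    q=(d>0)&(np.hypot(X[...,0]-.5735,X[...,1]+.156)<.055)&(X[...,2]>.162)&(X[...,2]<.215)
    z=X[q]; b=z[z[:,2]>.200]; print(len(b),np.percentile(z[:,2],[50,90,98]))
    if len(b)>20:
        print(np.median(b[:,2]),cv2.minAreaRect((b[:,:2]*1000).astype(np.float32)))
        A=np.c_[b[:,:2]-b[:,:2].mean(0),np.ones(len(b))]; print("plane",np.linalg.lstsq(A,b[:,2],rcond=None)[0])
    r=z[(z[:,2]<.175)]
    if len(r)>20:
        A=np.c_[r[:,:2]-[.5735,-.156],np.ones(len(r))]; print("rim",np.median(r[:,2]),np.linalg.lstsq(A,r[:,2],rcond=None)[0],len(r))
E
```

```text
[ 0.6462336  -0.1217291   0.27721587] [ 1.79986191e+02 -4.64445422e-02 -1.54989049e+02] [ 6.29126311e+00  1.74909691e+01  2.83034186e+00  1.88799563e-03
 -7.53877923e+01 -7.12807943e+01] 371.64829954431775
333 [0.18261079 0.2062028  0.20744608]
0.2053981220886612 ((577.0313110351562, -154.19813537597656), (88.7585220336914, 14.240520477294922), 25.36520767211914)
plane [-0.02708584  0.03687608  0.20514061]
rim 0.16669117561164237 [0.008968   0.00878581 0.16633134] 382
3139 [0.20551991 0.20692924 0.20759658]
0.20610429770112465 ((576.3449096679688, -156.512939453125), (87.910888671875, 13.962695121765137), 25.26188087463379)
plane [-0.00315963  0.00685364  0.20602301]
rim 0.16801140472732617 [-0.00067564 -0.0002459   0.16754963] 1591
```

View pics/c3.png

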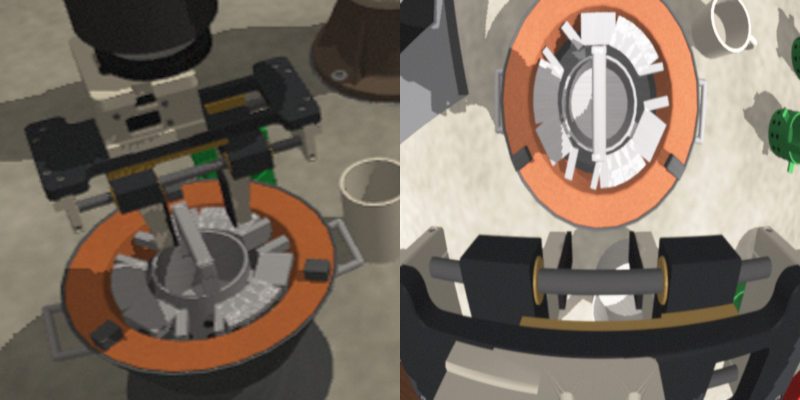

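The picture shows the pot level in the mouth, bar at (600,100), with the fingers clear. The bar top is at 206 mm (207 expected), which puts pot_center about 7–8 mm below the mouth. One more check, of the centring against the rim in the same view.

```bash
python3 - <<'E'
from h import *
p=cv2.imread("pics/w3.png"); X=np.load("pics/w3_X.npy"); d=np.load("pics/w3.npy"); hsv=cv2.cvtColor(p,cv2.COLOR_BGR2HSV)
o=(d>0)&(hsv[...,0]<15)&(hsv[...,1]>100)&(abs(X[...,2]-.16)<.012)&(np.hypot(X[...,0]-.575,X[...,1]+.155)<.14)
z=X[o]; print(np.median(z[:,2])); h=cv2.convexHull((z[:,:2]*1000).astype(np.float32))[:,0]; c=circ(h); print(c, np.abs(np.hypot(h[:,0]-c[0],h[:,1]-c[1])-c[2]).max())
r=(d>0)&(abs(X[...,2]-.168)<.004)&(np.hypot(X[...,0]-.5755,X[...,1]+.156)<.05); z=X[r]; h=cv2.convexHull((z[:,:2]*1000).astype(np.float32))[:,0]; print(circ(h))
s=(d>0)&(hsv[...,1]<90)&(abs(X[...,2]-.16)<.006)&(np.hypot(X[...,0]-.5735,X[...,1]+.156)>.055)&(np.hypot(X[...,0]-.5735,X[...,1]+.156)<.062); print("ring z",np.median(X[s][:,2]),s.sum())
E
```

```text
0.15916518688736614
(np.float64(573.1582141554978), np.float64(-156.5294347921846), np.float64(120.77689494101935)) 0.7447387993324384
(np.float64(576.7204569684578), np.float64(-156.13772138367904), np.float64(42.69660585451557))
ring z 0.15935526253114227 3591
```

```bash
python3 -c "
from plant import *
print(close_job())"
```

```text
the job is handed in; nothing more can be done
None
```

The fire pot is locked in the jiko and released: about 7.5 mm below the mouth, 3.6 mm off its axis and level by my last images. I handed the job in at about 15 s without seeing the verdict.

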